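# Hang the sole template on the marking jig's twin pins

## Robot

A 6-joint arm with a two-finger parallel gripper is mounted at the origin on the work surface. World frame = base frame: x ahead of the robot, y to its left, z up, the work surface at z = 0. Lengths are in m, angles in degrees, forces in N, time in s.
With the tool pointing down it reaches from about 0.25 to 0.725 m from the base axis. Payload 9.7 kg.
Tool frame: the origin (TCP) lies at the very end of the fingers, on their centre line; the grasp point (between the pads) lies 19 mm behind it (bot.hold_point_z is the distance from the TCP to the grasp point, in m); z points along the fingers, y is the line along which they close (so a half turn about z gives the same grasp; the last joint's range is limited). The gripper opens to 85 mm and grips with 20 to 120 N. Pads are 22 mm wide; open, the fingers measure 114 mm over their backs; the gripper's body (76 mm by 85 mm) begins 54 mm behind the grasp point. The pads swing forward as they close: fully open they stand 13 mm farther back than shut.
Start: joints at [75.344, 4.979, 10.078, 95.1, 0, 90], TCP at [0.139, 0.532, 0.231] pointing down, gripper open.
Joint ranges: [-179.16, 179.16], [-48.56, 103.87], [-65.8, 70.77], [-126.05, 130.52], [-82.76, 87.17], [-180, 180]. Speed limits (degrees/s): [127.2, 127.2, 147.25, 180, 180, 180].

## Interface

Orientations are given as [roll, pitch, yaw] about the fixed x, y, z axes, in that order (R = Rz(yaw) Ry(pitch) Rx(roll)).
In Python, from workcell import bot gives the robot as it stands.
- The arm moves only by the tool play_rows, never from a script. Its argument "targets" is a list of rows, each an object with "grip": the closure in counts, from 0 (fully open) to 255 (shut); "linear": the shift along the world's x, y, z in cm, a list of three; "delta_rot": the turn, a rotation vector about the world's x, y, z in rad, a list of three. A call has 1 to 10 rows; each row is the pose to reach, as a shift and turn from the pose commanded when the call began; what a row does not reach only later rows make up. A row lasts 1/10 s, in which the tool goes at most 50 mm and 8.59 degrees, less where a joint would pass 70% of its speed; a pose out of reach is approached as far as the arm can. A call with a gripper value outside its range is refused whole. The fingers move at their own pace and stop on an object; "force" is the grip in N (left out, the last holds). Time passes only in rows, so rows that repeat a pose let the fingers close. It gives the time, the measured TCP pose, the force, the opening and the grip force at its end, in the units of the state.
- bot.get_obs(): the state, without advancing time (a new reading comes with each control period).
- bot.camera(name): name is "scene" or "top" or "wrist"; returns a dict with "color" (400x640x3 uint8, red, green, blue), "range_z" (400x640 float32, m along the optical axis (not along the pixel's ray), 0 where there is no reading), "fov_y" (degrees; the focal length in pixels is half the picture's height over the tangent of half this angle, whatever the lens; pixels are square), "cx", "cy" (the principal point, pixels), "world_to_cam" (4x4, takes a point from world to camera coordinates). Camera axes: x right, y up, looking along -z (the intrinsics and any distortion apply to the point x, -y, -z); pixel columns grow to the right and rows downward; lengths in m; the calibration is good to about 2 mm. A picture is of the moment at which its call begins.
- bot.job_done(): hands the job in; it is judged then, once.
Trained networks look in a picture, given as the dict that the camera call returned (one of the last four; its "shot" number tells which), for a name from the list of things; names that differ only in an ending like _2 or _b are one class to them, and where a whole thing is asked for, a point or a joint stands for the part that bears it (a point fixed in the world has none). Each returns a list of dicts, best first, with "conf" (0 to 1); they miss things now and then, are a little off and sometimes report something else, mostly with a low value. They report only what shows in the picture. A call takes as long as a camera call.
- bot.search_frame(picture, target): "box" ([left, top, right, bottom] in pixels, round what is visible of it).
- bot.trace(picture, target): "pixels" (400x640 bool, what is visible of it) and "box" ([left, top, right, bottom] in pixels, round what is visible of it).
- bot.pinpoint(picture, target): "pixel" ([column, row] in pixels: a listed point, or the origin of a listed thing).
The state is a dict: "time": time; "q": joint angles; "qd": joint speeds; "joint_efforts": joint torques, N m; "ee_pos": TCP position; "tcp_rot": TCP orientation; "wrist_force": force on the tool from outside, world axes, zero at the start; "torque": the same for the moment, N m; "opening": finger opening in m; "grasp_force": force on a finger pad.
Only numpy, scipy, OpenCV 4.12 (cv2) and the standard library are available. Lean on these libraries where they do the work, as an engineer would, in place of code of your own. Each camera call takes 0.05 s, during which the arm holds its last target. There are 200 camera calls.

## Task

Take the plywood sole template by its grip, put both of its keyhole windows over the two headed pins of the marking jig and lower it flat on the bed, toe pointing away from the robot, along the board; then slide it heelwards, flat on the bed, until both pins stop against the ends of their slots, and let go. The pin bar may be set anywhere along its groove, so find the pins by sight or feel, and never press the template against the jig with more than 40 N; leave the last, jar, ring and hammer where they are.

Things in the scene. Friction and masses are not known exactly. Their poses are not given: they have to be found in the camera images.
- template_grip (a point): Grip of the loose sole template: a wooden block 50 mm long (along x), 24 mm wide, rising 45 mm above a sole-shaped plywood plate 5 mm thick. Point on its centre line, 32 mm above the plate's underside, 27 above its top. x to the toe (wide end), y left, z up. Plate: from 136 mm behind to 152 mm ahead of here, 80 mm wide at toe, 60 at heel, about 0.2 kg; lies flat on the table at the start.
- template_window (a point): Centre of the front keyhole's square window (18 x 18 mm), at the plate's underside, 43 mm ahead of the grip; axes as the grip's. From the window a slot 9 mm wide, with a tapered mouth, runs on towards the toe and ends 21 mm from this point; a pin against its end is 18.5 mm from here. The rear keyhole is equal and 106 mm behind, also on the centre line.
- jig_bed (a point): Fixed marking jig: wooden board 330 (x) by 110 mm, its flat top, the bed, 18 mm above the table. Point: middle of the bed's top face; x along the board, to where the toe belongs, z up. A 26 mm groove along the middle holds a metal bar, just below the bed, carrying two headed pins on the centre line. It is clamped at a different setting each time, not given here: find it by sight or feel.
- groove (a point): On the jig's centre line, 43 mm ahead (+x) of the bed's middle, level with the bed; axes as the bed's. The front pin (pin_front) stands somewhere from 12 mm behind to 12 mm ahead of this point; pin_rear 106 mm behind it. Each pin: shank 5 mm diameter; head 13 mm diameter, its underside 7.5 mm and its flat top 13.5 mm above the bed.
- last: Wooden shoe last, 270 mm long, 115 mm tall, lying aside; leave alone. Origin at the middle of its underside.
- jar: Amber glass jar with steel lid, 68 mm diameter, 90 mm tall; leave alone. Origin at the middle of its underside.
- roll: Small brass ring, 60 mm outside diameter, 18 mm tall, lying flat; leave alone. Origin at the middle of its underside.
- hammer: Hammer 240 mm long, lying flat, head to its +x; leave alone. Origin at the middle of its underside.

How it is judged (in metres and radians):
On the way:
1. the template lies flat on the bed with both pin heads up through its two windows (z of template_grip in the frame of jig_bed between 0.028 and 0.0345 m and angle between template_grip's own z axis and vertical below 0.03 rad and x of pin_rear in the frame of template_grip between -0.069 and -0.055 m and y of pin_rear in the frame of template_grip between -0.0045 and 0.0045 m and x of pin_front in the frame of template_grip between 0.037 and 0.051 m and y of pin_front in the frame of template_grip between -0.0045 and 0.0045 m), for 0.1 s.
At the end, for the whole second after the job is handed in: The template lies flat on the jig's bed (within 2.5 mm in height and 0.03 rad), toe along the board's +x (away from the robot), both pins in their slots within 2.5 mm of the slot ends, at rest and released (z of template_grip in the frame of jig_bed between 0.028 and 0.0345 m and angle between template_grip's own z axis and vertical below 0.03 rad and x of pin_rear in the frame of template_grip between -0.047 and -0.0425 m and y of pin_rear in the frame of template_grip between -0.003 and 0.003 m and x of pin_front in the frame of template_grip between 0.059 and 0.0635 m and y of pin_front in the frame of template_grip between -0.003 and 0.003 m and linear speed of template below 0.01 m/s); the robot touches nothing.
It fails at once if the template is pressed against the jig or its pins with more than 40 N (contact force between template and jig above 40 N).
It fails at once if the last, jar, ring or hammer is moved by more than 20 mm (distance of any of last, jar, roll, hammer from where it was at the start of the episode above 0.02 m).
It also fails if it takes over 58 s, if anything falls off the work surface, if the arm or the gripper's body presses on something with over 40 N, if the wrist force passes 120 N, or if a joint passes its speed limit or range.

## Working session

There is one attempt and no reset: what is moved stays moved. The work goes in short steps, Python scripts to look and compute and a tool call to move; the robot and the scene stay as the last step left them, time stands still between calls to the robot, and variables do not carry over. Pictures are saved under pics/ and viewed, at most 10 in all, crops included, and the job is handed in when it is done.

Besides the shell and the picture viewer there is one more tool, called after "Emit:" as name(argument=value, ...), one argument or row to a line, values as JSON. play_rows: Moves the arm, as the interface text tells. Its arguments: {"type":"object","properties":{"targets":{"type":"array","items":{"type":"object","properties":{"grip":{"type":"number"},"linear":{"type":"array","items":{"type":"number"}},"delta_rot":{"type":"array","items":{"type":"number"}}}}},"force":{"type":"number"}},"required":["targets"]}

```bash
mkdir -p pics; cat > h.py <<'E'
import numpy as np, cv2
from workcell import bot
def f(c): return 200/np.tan(np.radians(c['fov_y'])/2)
def cloud(c):
    F=f(c); z=c['range_z']; v,u=np.mgrid[0:400,0:640]
    P=np.stack([(u-c['cx'])/F*z,-(v-c['cy'])/F*z,-z,np.ones_like(z)],-1)
    return (P@np.linalg.inv(c['world_to_cam']).T)[...,:3]
def atz(c,uv,z):  # pixel ray meets height z
    F=f(c); M=np.linalg.inv(c['world_to_cam'])
    d=M[:3,:3]@np.array([(uv[0]-c['cx'])/F,-(uv[1]-c['cy'])/F,-1]); o=M[:3,3]
    return o+d*(z-o[2])/d[2]
def save(c,n,crop=None,k=1):
    im=c['color'][...,::-1]
    if crop: im=im[crop[1]:crop[3],crop[0]:crop[2]]
    cv2.imwrite('pics/'+n,cv2.resize(im,None,fx=k,fy=k,interpolation=cv2.INTER_CUBIC))
E
python3 - <<'E'
from h import *
np.set_printoptions(precision=4,suppress=True)
o=bot.get_obs(); print(o['time'],o['ee_pos'],o['tcp_rot'],o['opening'],bot.hold_point_z)
cs={n:bot.camera(n) for n in('top','scene')}
for n,c in cs.items():
    save(c,n+'0.png'); P=cloud(c); print(n,[k for k in c], np.linalg.inv(c['world_to_cam'])[:3,3])
    for t,z in(('template_grip',.032),('template_window',.005),('jig_bed',.018),('groove',.018),('pin_front',.03),('pin_rear',.03),('last',0),('jar',0),('roll',0),('hammer',0)):
        try:
            for r in bot.pinpoint(c,t)[:2]: print(t,round(r['conf'],2),np.array(r['pixel']),atz(c,r['pixel'],z),P[int(r['pixel'][1]),int(r['pixel'][0])])
        except Exception as e: print(t,e)
E
```

```text
0.0 [0.1391 0.5319 0.2306] [-179.9243   -0.0001  165.3452] 0.08540738253322418 0.0187
top ['color', 'range_z', 'fov_y', 'cx', 'cy', 'world_to_cam', 'shot'] [0.3579 0.0097 1.1524]
template_grip 0.96 [383.7 201.5] [ 0.4994 -0.17    0.032 ] [ 0.4982 -0.1644  0.0531]
template_grip 0.27 [278.1 165.3] [0.6054 0.1648 0.032 ] [0.607  0.1656 0.0291]
template_window 0.58 [379.8 193.2] [ 0.5293 -0.1616  0.005 ] [ 0.5297 -0.1588  0.0064]
jig_bed 0.57 [278.3 180.1] [0.5605 0.164  0.018 ] [0.5603 0.1646 0.0209]
groove 0.76 [275.6 163.6] [0.6139 0.175  0.018 ] [0.6151 0.1766 0.021 ]
pin_front it knows: groove, hammer, jar, jig_bed, last, roll, template_grip, template_window
pin_rear it knows: groove, hammer, jar, jig_bed, last, roll, template_grip, template_window
last 0.86 [205.2 164.4] [0.6089 0.4064 0.    ] [0.594  0.3816 0.0739]
jar 0.69 [200.2 230.2] [0.3952 0.4077 0.    ] [0.3937 0.3857 0.0656]
jar 0.24 [276.7 164.2] [0.616 0.174 0.   ] [0.6135 0.1743 0.0139]
roll 0.63 [201.1 231.5] [0.3912 0.4046 0.    ] [0.3909 0.3833 0.0631]
roll 0.52 [470.8 259.6] [ 0.3265 -0.4512  0.    ] [ 0.3284 -0.447
[... 503 characters left out ...]

groove 0.5 [143.  254.3] [ 0.3401 -0.4508  0.018 ] [ 0.3249 -0.451   0.    ]
pin_front it knows: groove, hammer, jar, jig_bed, last, roll, template_grip, template_window
pin_rear it knows: groove, hammer, jar, jig_bed, last, roll, template_grip, template_window
last 0.76 [439.2 155.8] [0.6018 0.4012 0.    ] [0.6129 0.3748 0.0291]
jar 0.88 [388.8 119.7] [0.3801 0.4121 0.    ] [0.3978 0.3829 0.0299]
jar 0.3 [438.  153.6] [0.5933 0.4062 0.    ] [0.6078 0.3748 0.0338]
roll 0.61 [147.1 254.5] [ 0.3332 -0.4436  0.    ] [ 0.3309 -0.4432 -0.001 ]
hammer 0.75 [198.8 335.6] [ 0.6021 -0.4458  0.    ] [ 0.6089 -0.4459  0.0196]
hammer 0.3 [280.5 241.4] [ 0.5261 -0.1624  0.    ] [ 0.5244 -0.1628  0.0003]
```

```bash
python3 - <<'E'
import cv2
a=cv2.imread('pics/top0.png')[100:300,230:430]; cv2.imwrite('pics/top0c.png',cv2.resize(a,(600,600),interpolation=cv2.INTER_CUBIC))
E
python3 - <<'E'
from h import *
np.set_printoptions(precision=4,suppress=True)
for n in('top','scene'):
    c=bot.camera(n); P=cloud(c)
    for t in('template_grip','jig_bed'):
        for r in bot.trace(c,t)[:1]:
            m=r['pixels'].astype(np.uint8)
            pts=P[m>0]; z=.005 if t[0]=='t' else .018
            px=np.argwhere(m>0)[:,::-1]
            Q=np.array([atz(c,p,z)[:2] for p in px],np.float32)
            rc=cv2.minAreaRect(Q); print(n,t,r['conf'],r['box'],rc,m.sum(),np.median(pts[:,2]))
E
```

```text
top template_grip 0.93 [369.7, 160.7, 397.0, 251.3] ((0.4934989809989929, -0.16937889158725739), (0.2835075855255127, 0.07761304825544357), 0.7228816747665405) 1758 0.005525627827989044
top jig_bed 0.7 [248.0, 124.9, 308.2, 233.8] ((0.566032886505127, 0.16932225227355957), (0.11292765289545059, 0.3312053680419922), 78.158935546875) 3586 0.01820029553599045
scene template_grip 0.6 [237.2, 201.3, 309.9, 278.8] ((0.4963746666908264, -0.17003539204597473), (0.08242721855640411, 0.2892320454120636), 89.09430694580078) 2346 0.0031911416950187177
scene jig_bed 0.76 [332.6, 146.6, 433.2, 236.3] ((0.5699396133422852, 0.1608814001083374), (0.12071017175912857, 0.3366703689098358), 78.83251190185547) 3707 0.015730824278362032
```

View pics/top0c.png

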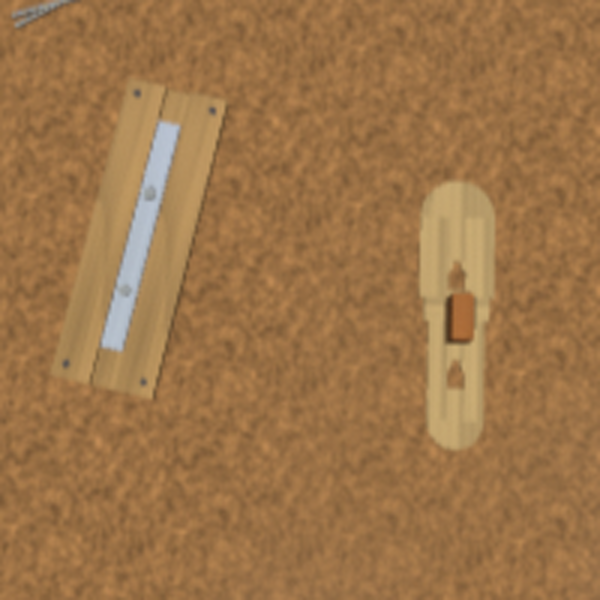

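The top view shows the jig on the left: pins at about px (280,164) and (272,197), board yawed about -12°. The template on the right lies nearly along +x, toe up, with its grip at px (383,205). Next I'll go over the jig for a close wrist view.

Emit:
play_rows(
  targets=[
    {"grip": 0, "linear": [20, -18, 2], "delta_rot": [0, 0, 0]},
    {"grip": 0, "linear": [38, -36.5, 2], "delta_rot": [0, 0, 0]},
    {"grip": 0, "linear": [38, -36.5, 2], "delta_rot": [0, 0, 0]},
    {"grip": 0, "linear": [38, -36.5, 2], "delta_rot": [0, 0, 0]},
    {"grip": 0, "linear": [38, -36.5, 2], "delta_rot": [0, 0, 0]},
    {"grip": 0, "linear": [38, -36.5, 2], "delta_rot": [0, 0, 0]},
    {"grip": 0, "linear": [38, -36.5, 2], "delta_rot": [0, 0, 0]},
    {"grip": 0, "linear": [38, -36.5, 2], "delta_rot": [0, 0, 0]},
    {"grip": 0, "linear": [38, -36.5, 2], "delta_rot": [0, 0, 0]},
    {"grip": 0, "linear": [38, -36.5, 2], "delta_rot": [0, 0, 0]},
  ],
)

```text
time: 2.2
ee_pos: [0.5007, 0.1843, 0.2507]
tcp_rot: [180.0, 0.0, 165.3]
wrist_force: [0.2, 0.8, -0.5]
opening: 0.0851
grasp_force: 0.0
```

Emit:
play_rows(
  targets=[
    {"grip": 0, "linear": [0, 0, 0]},
    {"grip": 0, "linear": [0, 0, 0]},
    {"grip": 0, "linear": [0, 0, 0]},
  ],
)

```text
validation failed for argument at $.ta...
```

```bash
cat > look.py <<'E'
from h import *
import sys
np.set_printoptions(precision=4,suppress=True)
c=bot.camera('wrist'); save(c,sys.argv[1])
o=bot.get_obs(); print(o['time'],o['ee_pos'],o['tcp_rot'])
M=np.linalg.inv(c['world_to_cam']); print('cam',M[:3,3],'look',-M[:3,2],'up',M[:3,1],c['fov_y'],c['cx'],c['cy'])
P=cloud(c)
for t,z in(('template_grip',.032),('template_window',0.),('jig_bed',.018),('groove',.018)):
    for r in bot.pinpoint(c,t)[:2]: print(t,round(r['conf'],2),np.array(r['pixel']),atz(c,r['pixel'],z))
np.savez('w.npz',P=P,col=c['color'])
E
python3 look.py wr1.png
```

```text
2.25 [0.5048 0.1799 0.2498] [-179.9102    0.1249  165.1272]
cam [0.4265 0.2025 0.3925] look [ 0.291  -0.0744 -0.9538] up [-0.9229  0.2409 -0.3004] 61.10064886382531 323.40566867598903 199.91423838384844
template_grip 0.91 [ 21.6 231.1] [ 0.4854 -0.17    0.032 ]
template_window 0.86 [ 61.8 252.5] [ 0.5301 -0.1686  0.    ]
jig_bed 0.96 [323. 221.] [0.566  0.1663 0.018 ]
groove 0.66 [327.7 255.9] [0.6116 0.1603 0.018 ]
```

View pics/wr1.png

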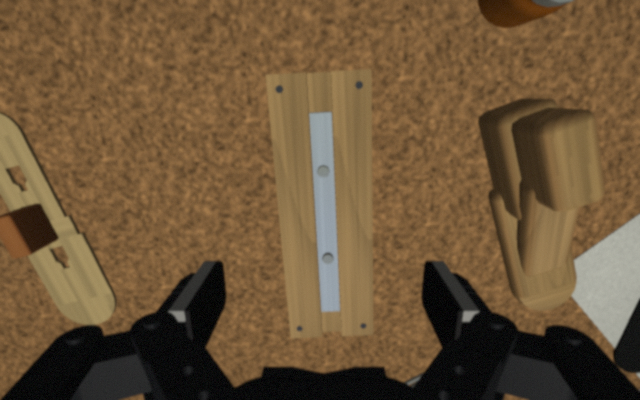

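The wrist view shows the jig upright, with the rear pin head at px (323,171) and the front one at (328,258). I'll refine these.

```bash
cat > pins.py <<'E'
from h import *
np.set_printoptions(precision=4,suppress=True)
def corners(c):
    # jig outline: bed rect from cloud heights
    P=cloud(c); m=((P[...,2]>.012)&(P[...,2]<.024)).astype(np.uint8)
    r=bot.trace(c,'jig_bed')
    k=r[0]['pixels'].astype(np.uint8); Q=np.array([atz(c,p,.018)[:2] for p in np.argwhere(k>0)[:,::-1]],np.float32)
    return cv2.minAreaRect(Q), np.median(P[k>0][:,2])
def pins(c,seeds,w=12):
    hsv=cv2.cvtColor(c['color'],cv2.COLOR_RGB2HSV); out=[]
    P=cloud(c)
    for (u,v) in seeds:
        g=c['color'][v-w:v+w+1,u-w:u+w+1].astype(int)
        b=(g[...,2]-g[...,0]) # blueness; heads less blue
        lum=g.sum(-1)/3
        bar=(lum>np.percentile(lum,50)*.0+0)
        h=P[v-w:v+w+1,u-w:u+w+1,2]
        out.append((b,lum,h))
    return out
E
python3 - <<'E'
from pins import *
import time
c=bot.camera('wrist'); o=bot.get_obs(); print(o['ee_pos'],o['tcp_rot']); print(corners(c))
F=f(c)
for r in bot.pinpoint(c,'jig_bed')[:1]: print(r)
W=c['world_to_cam']
def proj(p):
    q=W@np.append(p,1); return np.array([c['cx']+F*q[0]/-q[2],c['cy']-F*q[1]/-q[2]])
cv=c['color']; g=cv2.cvtColor(cv,cv2.COLOR_RGB2GRAY)
r=cv2.HoughCircles(g[120:300,290:360],cv2.HOUGH_GRADIENT,1,30,param1=60,param2=8,minRadius=4,maxRadius=9)
print(r)
if r is not None:
    for x,y,R in r[0][:4]: print((x+290,y+120),R,atz(c,(x+290,y+120),.0315))
save(c,'wr2.png',(270,60,390,340),2)
b=cv[...,2].astype(int)-cv[...,0]
for y in range(160,182,1): print(' '.join('%4d'%t for t in b[y,308:340]))
E
```

```text
[0.4991 0.1865 0.2504] [179.9977  -0.0161 165.3636]
(((0.5648187398910522, 0.16977152228355408), (0.1116349995136261, 0.3304329812526703), 78.05634307861328), np.float64(0.01704577104108143))
{'pixel': [322.9, 222.1], 'conf': 0.68}
[[[ 31.5  52.5   6.6]
  [ 36.5 139.5   6. ]]]
(np.float32(321.5), np.float32(172.5)) 6.6 [0.5042 0.1819 0.0315]
(np.float32(326.5), np.float32(259.5)) 6.0 [0.6072 0.1609 0.0315]
 -63  -52  -23    1   12   13   14   13   15   14   13   16   14   16   15   16   15   14   15   15   14   14   13    7  -15  -43  -61  -66  -65  -63  -63  -61
 -64  -54  -26   -1    9   12   15   15   16   14   13   14   15   15   14   14   14   14   15   16   15   15   16    7  -13  -43  -60  -65  -65  -64  -63  -62
 -65  -54  -31   -4    8   12   15   15   16   14   15   14   15   15   14   14   15   14   14   15   14   16   13    8  -11  -41  -60  -66  -64  -63  -65  -61
 -62  -56  -33   -7    8   14   13   15   15   17   17   15   13   16   16   15   15   15   14   14   15   14   14    8  -11  -39  -61  -63  -64  -63  -65  -62
 -63  -56  -34  -10    7   13   14   16   14   16 
[... 2129 characters left out ...]
   14   16   17   13    1  -22  -49  -63  -65  -62  -66  -63
 -68  -64  -55  -30   -5    8   15   16   16   15   12   10    9    9    8    8    8   11   13   12   15   15   17   13    4  -21  -48  -62  -66  -64  -63  -64
 -66  -66  -58  -31   -9    8   16   16   15   17   13   14   12   11   13   13   13   13   16   16   15   15   16   14    4  -20  -47  -61  -66  -65  -64  -65
 -68  -65  -57  -35  -11    8   15   17   15   17   15   17   16   15   14   14   17   16   15   15   16   16   15   13    5  -18  -45  -61  -66  -65  -66  -64
 -68  -66  -57  -36  -10    7   14   15   16   15   16   16   18   16   15   14   16   16   15   15   15   17   17   15    3  -17  -46  -63  -65  -65  -65  -65
```

Pins are 105 mm apart and the line yaws about -11.7°, which agrees with the bed rectangle. Next, a look at the template.

Emit:
play_rows(
  targets=[
    {"grip": 0, "linear": [-4, -35.6, 0], "delta_rot": [0, 0, 0.255]},
    {"grip": 0, "linear": [-4, -35.6, 0], "delta_rot": [0, 0, 0.255]},
    {"grip": 0, "linear": [-4, -35.6, 0], "delta_rot": [0, 0, 0.255]},
    {"grip": 0, "linear": [-4, -35.6, 0], "delta_rot": [0, 0, 0.255]},
    {"grip": 0, "linear": [-4, -35.6, 0], "delta_rot": [0, 0, 0.255]},
    {"grip": 0, "linear": [-4, -35.6, 0], "delta_rot": [0, 0, 0.255]},
    {"grip": 0, "linear": [-4, -35.6, 0], "delta_rot": [0, 0, 0.255]},
    {"grip": 0, "linear": [-4, -35.6, 0], "delta_rot": [0, 0, 0.255]},
    {"grip": 0, "linear": [-4, -35.6, 0], "delta_rot": [0, 0, 0.255]},
    {"grip": 0, "linear": [-4, -35.6, 0], "delta_rot": [0, 0, 0.255]},
  ],
)

```text
time: 3.6
ee_pos: [0.4597, -0.1687, 0.2505]
tcp_rot: [180.0, 0.0, -180.0]
wrist_force: [-0.2, 0.5, 0.2]
opening: 0.0852
grasp_force: 0.0
```

Emit:
play_rows(
  targets=[
    {"grip": 0, "linear": [0, 0, 0], "delta_rot": [0, 0, 0]},
    {"grip": 0, "linear": [0, 0, 0], "delta_rot": [0, 0, 0]},
    {"grip": 0, "linear": [0, 0, 0], "delta_rot": [0, 0, 0]},
  ],
)

```text
time: 3.9
ee_pos: [0.4598, -0.1689, 0.2505]
tcp_rot: [-180.0, 0.0, -179.9]
wrist_force: [-0.5, 0.0, 0.3]
opening: 0.0852
grasp_force: 0.0
```

```bash
python3 look.py wr3.png; python3 - <<'E'
from h import *
np.set_printoptions(precision=4,suppress=True)
D=np.load('w.npz'); P=D['P']
m=(P[...,2]>.042)&(P[...,2]<.058)&(abs(P[...,0]-.497)<.06)&(abs(P[...,1]+.17)<.04)
Q=P[m]; print(m.sum(),np.median(Q[:,2]),cv2.minAreaRect(Q[:,:2].astype(np.float32)),np.median(Q,0), Q.min(0),Q.max(0))
c=bot.camera('wrist'); r=bot.trace(c,'template_grip')[0]; k=r['pixels']
T=np.array([atz(c,p,.005)[:2] for p in np.argwhere(k)[:,::-1]],np.float32); print(cv2.minAreaRect(T),T.min(0),T.max(0))
E
```

```text
3.95 [ 0.4597 -0.1691  0.2504] [ 179.9995    0.0054 -179.9653]
cam [ 0.3831 -0.1701  0.3923] look [ 0.3003  0.0015 -0.9538] up [-0.9538 -0.0016 -0.3003] 61.10064886382531 323.40566867598903 199.91423838384844
template_grip 0.9 [325.6 189.7] [ 0.4847 -0.1671  0.032 ]
template_grip 0.19 [601.2 250. ] [0.5575 0.1557 0.032 ]
template_window 0.56 [327.6 217.3] [ 0.5291 -0.1643  0.    ]
template_window 0.18 [104.8 266.7] [ 0.5977 -0.452   0.    ]
groove 0.57 [589.2 280.1] [0.6057 0.1636 0.018 ]
1024 0.04899153979216761 ((0.4844142198562622, -0.16891218721866608), (0.02357318066060543, 0.04874604940414429), 89.69902038574219) [ 0.4828 -0.169   0.049 ] [ 0.46   -0.1808  0.0423] [ 0.5087 -0.1572  0.0516]
((0.49301397800445557, -0.1690024882555008), (0.07985574007034302, 0.28558555245399475), 89.75408172607422) [ 0.3502 -0.2092] [ 0.6358 -0.1293]
```

View pics/wr3.png

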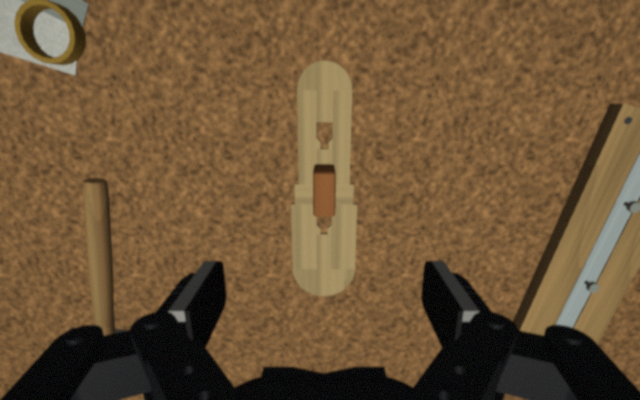

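The template is square to the tool: grip centre at (0.4845, -0.169), yaw about -0.3°, toe at the bottom of the picture. Descending to grasp it.

Emit:
play_rows(
  targets=[
    {"grip": 0, "linear": [2.5, 0, -5], "delta_rot": [0, 0, -0.004]},
    {"grip": 0, "linear": [2.5, 0, -10], "delta_rot": [0, 0, -0.004]},
    {"grip": 0, "linear": [2.5, 0, -15], "delta_rot": [0, 0, -0.004]},
    {"grip": 0, "linear": [2.5, 0, -19], "delta_rot": [0, 0, -0.004]},
    {"grip": 0, "linear": [2.5, 0, -22], "delta_rot": [0, 0, -0.004]},
    {"grip": 0, "linear": [2.5, 0, -23.7], "delta_rot": [0, 0, -0.004]},
    {"grip": 0, "linear": [2.5, 0, -23.7], "delta_rot": [0, 0, -0.004]},
    {"grip": 0, "linear": [2.5, 0, -23.7], "delta_rot": [0, 0, -0.004]},
    {"grip": 0, "linear": [2.5, 0, -23.7], "delta_rot": [0, 0, -0.004]},
  ],
)

```text
time: 5.15
ee_pos: [0.4854, -0.1703, 0.0149]
tcp_rot: [-180.0, 0.1, 179.7]
wrist_force: [0.3, 0.2, 0.2]
opening: 0.0853
grasp_force: 0.0
```

Emit:
play_rows(
  force=60,
  targets=[
    {"grip": 255, "linear": [0, 0, 0], "delta_rot": [0, 0, 0]},
    {"grip": 255, "linear": [0, 0, 0], "delta_rot": [0, 0, 0]},
    {"grip": 255, "linear": [0, 0, 0], "delta_rot": [0, 0, 0]},
    {"grip": 255, "linear": [0, 0, 0], "delta_rot": [0, 0, 0]},
    {"grip": 255, "linear": [0, 0, 0], "delta_rot": [0, 0, 0]},
    {"grip": 255, "linear": [0, 0, 0], "delta_rot": [0, 0, 0]},
    {"grip": 255, "linear": [0, 0, 0], "delta_rot": [0, 0, 0]},
    {"grip": 255, "linear": [0, 0, 0], "delta_rot": [0, 0, 0]},
    {"grip": 255, "linear": [0, 0, 0], "delta_rot": [0, 0, 0]},
    {"grip": 255, "linear": [0, 0, 0], "delta_rot": [0, 0, 0]},
  ],
)

```text
time: 6.15
ee_pos: [0.4847, -0.1699, 0.0137]
tcp_rot: [-180.0, 0.0, 179.7]
wrist_force: [-0.3, 0.9, 4.2]
opening: 0.0236
grasp_force: 60.2
```

Emit:
play_rows(
  targets=[
    {"grip": 255, "linear": [0, 0, 3], "delta_rot": [0, 0, 0]},
    {"grip": 255, "linear": [0, 1, 7], "delta_rot": [0, 0, 0]},
    {"grip": 255, "linear": [2, 5, 9], "delta_rot": [0, 0, -0.07]},
    {"grip": 255, "linear": [4, 10, 9], "delta_rot": [0, 0, -0.14]},
    {"grip": 255, "linear": [6, 15, 9], "delta_rot": [0, 0, -0.2]},
    {"grip": 255, "linear": [8.1, 19.5, 9], "delta_rot": [0, 0, -0.2]},
    {"grip": 255, "linear": [8.1, 24, 9], "delta_rot": [0, 0, -0.2]},
    {"grip": 255, "linear": [8.1, 28.5, 9], "delta_rot": [0, 0, -0.2]},
    {"grip": 255, "linear": [8.1, 32, 9], "delta_rot": [0, 0, -0.2]},
    {"grip": 255, "linear": [8.1, 33.9, 9], "delta_rot": [0, 0, -0.2]},
  ],
)

```text
time: 7.15
ee_pos: [0.5648, 0.1718, 0.1022]
tcp_rot: [-180.0, -0.1, 168.4]
wrist_force: [0.0, -0.9, -2.3]
opening: 0.0237
grasp_force: 59.5
```

Emit:
play_rows(
  targets=[
    {"grip": 255, "linear": [0, 0, 0], "delta_rot": [0, 0, 0]},
    {"grip": 255, "linear": [0, 0, 0], "delta_rot": [0, 0, 0]},
    {"grip": 255, "linear": [0, 0, 0], "delta_rot": [0, 0, 0]},
    {"grip": 255, "linear": [0, 0, 0], "delta_rot": [0, 0, 0]},
  ],
)

```text
time: 7.55
ee_pos: [0.5656, 0.168, 0.1033]
tcp_rot: [-180.0, -0.0, 168.2]
wrist_force: [-1.1, -0.0, -2.4]
opening: 0.0235
grasp_force: 59.6
```

```bash
python3 look.py wr4.png; python3 - <<'E'
from h import *
np.set_printoptions(precision=4,suppress=True)
c=bot.camera('wrist'); o=bot.get_obs(); r=bot.trace(c,'template_grip'); print(o['ee_pos'],o['tcp_rot'])
z=o['ee_pos'][2]-.0135+.005
k=r[0]['pixels']; T=np.array([atz(c,p,z)[:2] for p in np.argwhere(k)[:,::-1]],np.float32); print(r[0]['box'],cv2.minAreaRect(T))
W=c['world_to_cam']; F=f(c)
def proj(p):
    q=W@np.append(p,1); return np.array([c['cx']+F*q[0]/-q[2],c['cy']-F*q[1]/-q[2]])
for p in([.5042,.1819,.0315],[.6072,.1609,.0315]): print('pin expected px',proj(p))
t=np.radians(o['tcp_rot'][2]+180); d=np.array([np.cos(t),np.sin(t)])
for a in(.043,-.063):
  for s in(-9,9): print('win',a,s,proj([*(o['ee_pos'][:2]+(a+s/1000)*d),z]))
E
```

```text
7.6 [0.5656 0.1681 0.1033] [-179.9912   -0.0022  168.1878]
cam [0.4906 0.1826 0.2452] look [ 0.2936 -0.0604 -0.954 ] up [-0.934   0.1945 -0.2998] 61.10064886382531 323.40566867598903 199.91423838384844
template_grip 0.79 [320.8 286.9] [0.6199 0.154  0.032 ]
[0.5656 0.1688 0.1034] [179.998    0.004  168.2354]
[248.5, 0.1, 397.9, 370.7] ((0.5452485084533691, 0.1719876229763031), (0.06952599436044693, 0.181470587849617), 78.30146789550781)
pin expected px [325.5533 116.5248]
pin expected px [325.761  269.3137]
win 0.043 -9 [325.2145 315.2972]
win 0.043 9 [325.1304 343.8426]
win -0.063 -9 [325.8366 103.9952]
win -0.063 9 [325.7124 146.1856]
```

View pics/wr4.png

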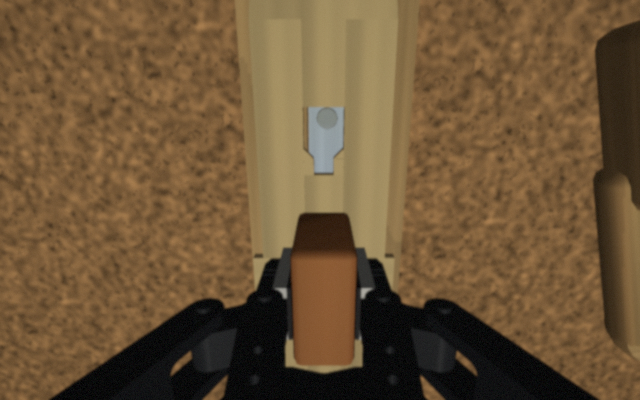

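The rear pin head (327,118) shows through the rear window (cols 307–345, rows 107–152), so the alignment is within about 1 mm. Lowering to hover just above the heads, then rechecking.

Emit:
play_rows(
  targets=[
    {"grip": 255, "linear": [-0.05, 0.08, -2], "delta_rot": [0, 0, 0]},
    {"grip": 255, "linear": [-0.05, 0.08, -4], "delta_rot": [0, 0, 0]},
    {"grip": 255, "linear": [-0.05, 0.08, -5], "delta_rot": [0, 0, 0]},
    {"grip": 255, "linear": [-0.05, 0.08, -5], "delta_rot": [0, 0, 0]},
    {"grip": 255, "linear": [-0.05, 0.08, -5], "delta_rot": [0, 0, 0]},
    {"grip": 255, "linear": [-0.05, 0.08, -5], "delta_rot": [0, 0, 0]},
  ],
)

```text
time: 8.5
ee_pos: [0.5656, 0.1701, 0.0546]
tcp_rot: [180.0, 0.1, 168.3]
wrist_force: [0.4, 0.3, -2.2]
opening: 0.0235
grasp_force: 59.6
```

```bash
cat > win.py <<'E'
from h import *
import sys
np.set_printoptions(precision=4,suppress=True)
c=bot.camera('wrist'); o=bot.get_obs(); print(o['time'],o['ee_pos'],o['tcp_rot'],o['wrist_force'])
W=c['world_to_cam']; F=f(c)
def proj(p):
    q=W@np.append(p,1); return np.array([c['cx']+F*q[0]/-q[2],c['cy']-F*q[1]/-q[2]])
t=np.radians(o['tcp_rot'][2]+180); d=np.array([np.cos(t),np.sin(t)])
z=o['ee_pos'][2]-.0135+.005
for s in(-9,9): print('win top edges',s,proj([*(o['ee_pos'][:2]+(-.063+s/1000)*d),z]))
for p in([.5042,.1819,.0315],[.6072,.1609,.0315]): print('pin expected',proj(p))
r=proj([*(o['ee_pos'][:2]-.063*d),z]).astype(int)
save(c,sys.argv[1],(r[0]-50,r[1]-40,r[0]+50,r[1]+60),6)
print('crop origin',r-[50,40])
E
python3 win.py wr5.png
```

```text
8.55 [0.5656 0.1701 0.0545] [179.9524   0.086  168.2653] [-0.1816 -0.44   -2.3655]
win top edges -9 [325.6757 104.1109]
win top edges 9 [325.5506 146.3103]
pin expected [323.4113 123.7541]
pin expected [323.8937 312.1362]
crop origin [275  85]
```

View pics/wr5.png

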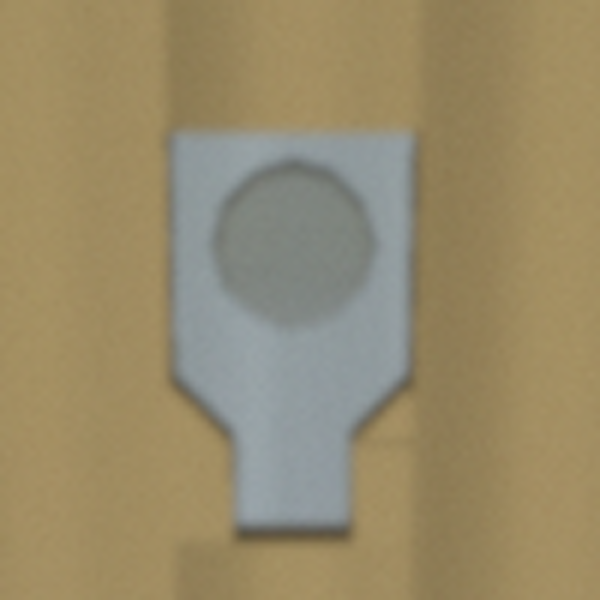

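The head sits centred in the rear window (head centre 295,243 and window centre 294,255 in the crop), and the height parallax accounts for the small offset. Lowering gently.

Emit:
play_rows(
  targets=[
    {"grip": 255, "linear": [0, 0, -0.4], "delta_rot": [0, 0, 0]},
    {"grip": 255, "linear": [0, 0, -0.8], "delta_rot": [0, 0, 0]},
    {"grip": 255, "linear": [0, 0, -1.1], "delta_rot": [0, 0, 0]},
    {"grip": 255, "linear": [0, 0, -1.2], "delta_rot": [0, 0, 0]},
    {"grip": 255, "linear": [0, 0, -1.3], "delta_rot": [0, 0, 0]},
    {"grip": 255, "linear": [0, 0, -1.4], "delta_rot": [0, 0, 0]},
    {"grip": 255, "linear": [0, 0, -1.4], "delta_rot": [0, 0, 0]},
  ],
)

```text
time: 9.25
ee_pos: [0.565, 0.1699, 0.0393]
tcp_rot: [-180.0, -0.0, 168.3]
wrist_force: [-1.0, 0.5, -2.2]
opening: 0.0234
grasp_force: 59.6
```

Underside is now about 26 mm up, below the head tops at 31.5, with no contact force: the heads are through.

Emit:
play_rows(
  targets=[
    {"grip": 255, "linear": [0, 0, -0.2], "delta_rot": [0, 0, 0]},
    {"grip": 255, "linear": [0, 0, -0.4], "delta_rot": [0, 0, 0]},
    {"grip": 255, "linear": [0, 0, -0.55], "delta_rot": [0, 0, 0]},
    {"grip": 255, "linear": [0, 0, -0.65], "delta_rot": [0, 0, 0]},
    {"grip": 255, "linear": [0, 0, -0.7], "delta_rot": [0, 0, 0]},
    {"grip": 255, "linear": [0, 0, -0.7], "delta_rot": [0, 0, 0]},
    {"grip": 255, "linear": [0, 0, -0.7], "delta_rot": [0, 0, 0]},
  ],
)

```text
time: 9.95
ee_pos: [0.5651, 0.1699, 0.0324]
tcp_rot: [180.0, 0.0, 168.3]
wrist_force: [-0.1, -0.7, -2.7]
opening: 0.0234
grasp_force: 59.6
```

Emit:
play_rows(
  targets=[
    {"grip": 255, "linear": [0, 0, -0.03], "delta_rot": [0, 0, 0]},
    {"grip": 255, "linear": [0, 0, -0.06], "delta_rot": [0, 0, 0]},
    {"grip": 255, "linear": [0, 0, -0.06], "delta_rot": [0, 0, 0]},
    {"grip": 255, "linear": [0, 0, -0.06], "delta_rot": [0, 0, 0]},
  ],
)

```text
time: 10.35
ee_pos: [0.565, 0.1699, 0.0318]
tcp_rot: [180.0, 0.0, 168.3]
wrist_force: [-0.2, 0.7, -2.3]
opening: 0.0234
grasp_force: 59.8
```

Emit:
play_rows(
  targets=[
    {"grip": 255, "linear": [0, 0, -0.03], "delta_rot": [0, 0, 0]},
    {"grip": 255, "linear": [0, 0, -0.06], "delta_rot": [0, 0, 0]},
    {"grip": 255, "linear": [0, 0, -0.06], "delta_rot": [0, 0, 0]},
    {"grip": 255, "linear": [0, 0, -0.06], "delta_rot": [0, 0, 0]},
  ],
)

```text
time: 10.75
ee_pos: [0.5651, 0.1699, 0.0317]
tcp_rot: [180.0, 0.0, 168.3]
wrist_force: [-2.9, -1.1, 5.5]
opening: 0.0232
grasp_force: 60.5
```

Contact at about 8 N, at exactly bed height. Now sliding heelwards along (-0.979, 0.203).

Emit:
play_rows(
  targets=[
    {"grip": 255, "linear": [0, 0, 0], "delta_rot": [0, 0, 0]},
    {"grip": 255, "linear": [-0.2, 0.041, 0.02], "delta_rot": [0, 0, 0]},
    {"grip": 255, "linear": [-0.4, 0.082, 0.02], "delta_rot": [0, 0, 0]},
    {"grip": 255, "linear": [-0.6, 0.124, 0.02], "delta_rot": [0, 0, 0]},
    {"grip": 255, "linear": [-0.8, 0.166, 0.02], "delta_rot": [0, 0, 0]},
    {"grip": 255, "linear": [-1.0, 0.207, 0.02], "delta_rot": [0, 0, 0]},
    {"grip": 255, "linear": [-1.2, 0.249, 0.02], "delta_rot": [0, 0, 0]},
    {"grip": 255, "linear": [-1.4, 0.29, 0.02], "delta_rot": [0, 0, 0]},
    {"grip": 255, "linear": [-1.4, 0.29, 0.02], "delta_rot": [0, 0, 0]},
    {"grip": 255, "linear": [-1.4, 0.29, 0.02], "delta_rot": [0, 0, 0]},
  ],
)

```text
time: 11.75
ee_pos: [0.551, 0.1729, 0.0318]
tcp_rot: [180.0, 0.0, 168.3]
wrist_force: [2.5, -0.6, 5.9]
opening: 0.0232
grasp_force: 60.7
```

Emit:
play_rows(
  targets=[
    {"grip": 255, "linear": [-0.1, 0.021, 0], "delta_rot": [0, 0, 0]},
    {"grip": 255, "linear": [-0.2, 0.041, 0], "delta_rot": [0, 0, 0]},
    {"grip": 255, "linear": [-0.25, 0.052, 0], "delta_rot": [0, 0, 0]},
    {"grip": 255, "linear": [-0.3, 0.062, 0], "delta_rot": [0, 0, 0]},
    {"grip": 255, "linear": [-0.3, 0.062, 0], "delta_rot": [0, 0, 0]},
    {"grip": 255, "linear": [-0.3, 0.062, 0], "delta_rot": [0, 0, 0]},
  ],
)

```text
time: 12.35
ee_pos: [0.5483, 0.1735, 0.0317]
tcp_rot: [180.0, 0.0, 168.3]
wrist_force: [4.9, -1.6, 5.0]
opening: 0.0234
grasp_force: 60.6
```

Emit:
play_rows(
  targets=[
    {"grip": 255, "linear": [-0.03, 0.006, 0], "delta_rot": [0, 0, 0]},
    {"grip": 255, "linear": [-0.05, 0.01, 0], "delta_rot": [0, 0, 0]},
    {"grip": 255, "linear": [-0.05, 0.01, 0], "delta_rot": [0, 0, 0]},
    {"grip": 255, "linear": [-0.05, 0.01, 0], "delta_rot": [0, 0, 0]},
  ],
)

```text
time: 12.75
ee_pos: [0.5478, 0.1736, 0.0317]
tcp_rot: [180.0, 0.1, 168.3]
wrist_force: [4.5, -1.6, 5.0]
opening: 0.0234
grasp_force: 60.6
```

Emit:
play_rows(
  targets=[
    {"grip": 255, "linear": [-0.03, 0.006, 0], "delta_rot": [0, 0, 0]},
    {"grip": 255, "linear": [-0.05, 0.01, 0], "delta_rot": [0, 0, 0]},
    {"grip": 255, "linear": [-0.05, 0.01, 0], "delta_rot": [0, 0, 0]},
    {"grip": 255, "linear": [-0.05, 0.01, 0], "delta_rot": [0, 0, 0]},
  ],
)

```text
time: 13.15
ee_pos: [0.5477, 0.1736, 0.0317]
tcp_rot: [180.0, 0.1, 168.3]
wrist_force: [7.0, -1.8, 4.2]
opening: 0.0235
grasp_force: 60.6
```

Emit:
play_rows(
  targets=[
    {"grip": 255, "linear": [-0.03, 0.006, 0], "delta_rot": [0, 0, 0]},
    {"grip": 255, "linear": [-0.05, 0.01, 0], "delta_rot": [0, 0, 0]},
    {"grip": 255, "linear": [-0.05, 0.01, 0], "delta_rot": [0, 0, 0]},
    {"grip": 255, "linear": [-0.05, 0.01, 0], "delta_rot": [0, 0, 0]},
  ],
)

```text
time: 13.55
ee_pos: [0.5476, 0.1736, 0.0318]
tcp_rot: [180.0, 0.1, 168.2]
wrist_force: [9.2, -1.9, 3.9]
opening: 0.0234
grasp_force: 60.4
```

The template has stopped after about 17.9 mm and the force is rising. One firmer push to confirm it's the end of the slots.

Emit:
play_rows(
  targets=[
    {"grip": 255, "linear": [-0.05, 0.01, 0], "delta_rot": [0, 0, 0]},
    {"grip": 255, "linear": [-0.1, 0.02, 0], "delta_rot": [0, 0, 0]},
    {"grip": 255, "linear": [-0.15, 0.03, 0], "delta_rot": [0, 0, 0]},
    {"grip": 255, "linear": [-0.15, 0.03, 0], "delta_rot": [0, 0, 0]},
    {"grip": 255, "linear": [-0.15, 0.03, 0], "delta_rot": [0, 0, 0]},
  ],
)

```text
time: 14.05
ee_pos: [0.5474, 0.1737, 0.0319]
tcp_rot: [180.0, 0.3, 168.2]
wrist_force: [16.4, -2.3, -0.1]
opening: 0.0235
grasp_force: 59.9
```

```bash
python3 win.py wr6.png
```

```text
14.1 [0.5474 0.1737 0.0319] [179.9725   0.2843 168.2203] [17.2253 -4.4151 -0.0982]
win top edges -9 [325.6285 104.0092]
win top edges 9 [325.5045 146.2648]
pin expected [323.7791 172.6315]
pin expected [324.3986 368.9368]
crop origin [275  85]
```

View pics/wr6.png

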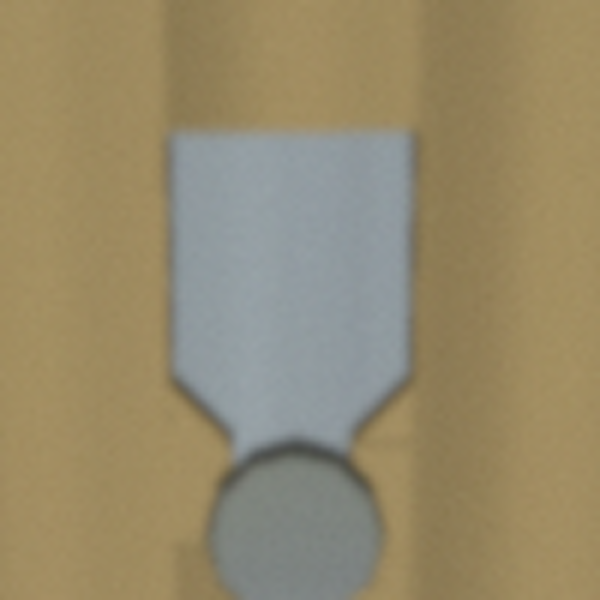

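The rear head now covers the slot's end (head centre 295,527 in the crop), so it is seated. Relaxing the push, opening and lifting off.

Emit:
play_rows(
  targets=[
    {"grip": 255, "linear": [0.1, -0.02, 0.02], "delta_rot": [0, 0, 0]},
    {"grip": 255, "linear": [0.18, -0.036, 0.03], "delta_rot": [0, 0, 0]},
    {"grip": 255, "linear": [0.18, -0.036, 0.03], "delta_rot": [0, 0, 0]},
    {"grip": 255, "linear": [0.18, -0.036, 0.03], "delta_rot": [0, 0, 0]},
  ],
)

```text
time: 14.5
ee_pos: [0.5475, 0.1736, 0.0318]
tcp_rot: [180.0, 0.1, 168.2]
wrist_force: [7.3, -0.9, 2.1]
opening: 0.0235
grasp_force: 60.2
```

Emit:
play_rows(
  targets=[
    {"grip": 0, "linear": [0, 0, 0], "delta_rot": [0, 0, 0]},
    {"grip": 0, "linear": [0, 0, 0], "delta_rot": [0, 0, 0]},
    {"grip": 0, "linear": [0, 0, 0], "delta_rot": [0, 0, 0]},
    {"grip": 0, "linear": [0, 0, 0], "delta_rot": [0, 0, 0]},
    {"grip": 0, "linear": [0, 0, 0], "delta_rot": [0, 0, 0]},
    {"grip": 0, "linear": [0, 0, 0], "delta_rot": [0, 0, 0]},
    {"grip": 0, "linear": [0, 0, 0], "delta_rot": [0, 0, 0]},
    {"grip": 0, "linear": [0, 0, 0], "delta_rot": [0, 0, 0]},
  ],
)

```text
time: 15.3
ee_pos: [0.5468, 0.1736, 0.0317]
tcp_rot: [180.0, -0.0, 168.3]
wrist_force: [-0.6, 0.6, -0.6]
opening: 0.0851
grasp_force: 0.0
```

Emit:
play_rows(
  targets=[
    {"grip": 0, "linear": [0, 0, 2], "delta_rot": [0, 0, 0]},
    {"grip": 0, "linear": [0, 0, 5], "delta_rot": [0, 0, 0]},
    {"grip": 0, "linear": [0, 0, 10], "delta_rot": [0, 0, 0]},
    {"grip": 0, "linear": [-2, 0.4, 14], "delta_rot": [0, 0, 0]},
    {"grip": 0, "linear": [-5, 1, 18], "delta_rot": [0, 0, 0]},
    {"grip": 0, "linear": [-5, 1, 18], "delta_rot": [0, 0, 0]},
    {"grip": 0, "linear": [-5, 1, 18], "delta_rot": [0, 0, 0]},
    {"grip": 0, "linear": [-5, 1, 18], "delta_rot": [0, 0, 0]},
  ],
)

```text
time: 16.1
ee_pos: [0.4968, 0.1835, 0.2105]
tcp_rot: [-180.0, -0.1, 168.3]
wrist_force: [-0.2, 1.1, -0.5]
opening: 0.0852
grasp_force: 0.0
```

```bash
python3 look.py wr7.png
```

```text
16.15 [0.4968 0.1834 0.2101] [-179.9307   -0.1032  168.2503]
cam [0.422  0.198  0.3525] look [ 0.2928 -0.0602 -0.9543] up [-0.9345  0.1932 -0.2989] 61.10064886382531 323.40566867598903 199.91423838384844
template_grip 0.74 [324.2 236.5] [0.559  0.1706 0.032 ]
template_window 0.69 [324.3 257.8] [0.5987 0.1627 0.    ]
groove 0.77 [325.3 274.8] [0.6104 0.1613 0.018 ]
```

View pics/wr7.png

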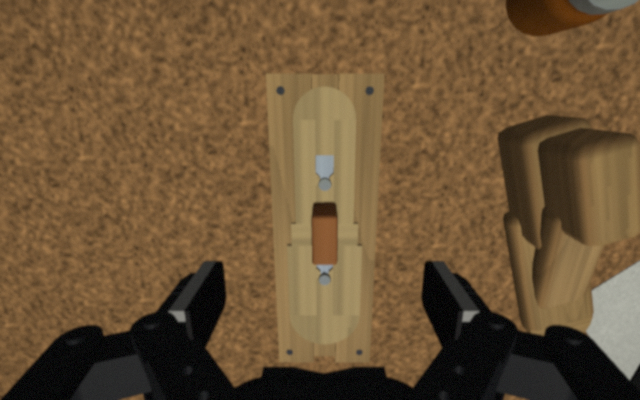

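Both heads (325,184 and 324,279) sit over their slot ends, and the template is flat and aligned. Handing in.

```bash
python3 -c "
from workcell import bot
print(bot.job_done())"
```

```text
the job is handed in; nothing more can be done
None
```

I handed the job in: the template lies flat on the bed, toe away from the robot, both pins against their slot ends, and the gripper is clear. The strongest push I measured was about 18 N, after about 16 s of robot time; the hand-in gave no verdict.

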